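Load the nest jig and hold its sprung keeper arm at the stop

TASK

Load the small metal jig on the bench: stand the round bar stub upright in its round nest and set the vee block, V upward, in its rectangular nest, both seated fully home on the nest floors. Then swing the jig's spring-loaded keeper arm over the two parts, all the way round against its stop, and keep holding it there: the program finishes while the gripper is still holding the arm at the stop, because it springs back when let go. Leave the two open tins, the loose cutter and the scriber around the work where they are.

Things in the scene. Friction and masses are not known exactly. Their poses are not given: they have to be found in the camera images.
- round_stub: loose bare-metal round bar stub, a plain cylinder 22 mm in diameter and 45 mm tall, standing upright on the bench, 0.09 to 0.19 kg; origin at the centre of its underside, z up along its axis
- vee_block: loose bare-metal vee block, a 51 x 42 mm rectangle seen from above, 34 mm tall, standing on the bench with its V groove upward, 0.27 to 0.53 kg; origin at the centre of its underside, z up, but its x and y are turned from its sides (use block_axes)
- block_axes (a point): same point as the vee block's origin, but with axes along its sides: x along the 51 mm length, y along the 42 mm width, z up. A half turn about z makes no difference for the nest
- jig: jig fixed to the bench (somewhere else, and turned, each time): flat steel plate 130 mm along its x, 230 mm along its y, 18 mm thick, with two nests sunk 12 mm from its top and the keeper arm's steel pivot near its +y end; origin at the centre of the plate's underside, z up. The highest fixed parts are two square lugs beside the pivot, 64 mm high
- round_nest (a point): centre of the floor of the round nest, 6 mm above the bench; the nest is 26 mm in diameter, 12 mm deep (its mouth, level with the plate's top, is 18 mm above the bench), rim slightly chamfered. Its axes are those of the jig
- block_nest (a point): centre of the floor of the rectangular nest, 6 mm above the bench; 54.5 mm along the jig's x, 46.5 mm along the jig's y, 12 mm deep, so the vee block goes in with its 51 mm length along the jig's x (either way round). Its centre lies 63 mm from that of the round nest. Its axes are those of the jig
- pivot (a point): point on the keeper arm's vertical turning axis, 60 mm above the bench; fixed to the jig
- grip_post (a point): middle of the black upright grip post at the free end of the keeper arm, a cylinder 16 mm in diameter and 36 mm tall (from 66 to 102 mm above the bench), 165 mm from the pivot axis; it moves with the arm. The arm is a flat dark steel bar, 18 mm wide, from 54 to 64 mm above the bench, with a small rubber pad under it that reaches down to 43 mm; with the parts seated (tops at 51 and 40 mm) it passes over them without touching
- keeper_arm (a joint): turn of the keeper arm about the vertical pivot axis, rad, counterclockwise seen from above: 0 = at rest, the arm swung clear of the nests and its free end toward the robot; 1.7 = at the stop, the arm over both nests along the jig's -y. A spring drives it back to 0: it takes about 3 N at the grip post to leave rest and about 6.5 N to hold at the stop
- ring_tin: bystander: open bright tin, 64 mm across, 32 mm tall; origin at the centre of its underside
- dark_tin: bystander: open dark steel tin, 87 mm across, 36 mm tall; origin at the centre of its underside
- cutter: bystander: flat metal disc cutter with a centre hole, 52 mm across, 16 mm tall (too wide for the round nest); origin at the centre of its underside
- scriber: bystander: thin pointed metal scriber lying flat, 115 mm long, 8 mm thick; origin under its middle
Not all that is in view belongs to the job. Leave any yellow look-alike of the vee_block alone.

How it is judged (in metres and radians):
On the way, in this order (a step that is already met when the one before it is completed fails the run):
1. both parts are seated in their nests (horizontal distance between round_stub and round_nest below 0.006 m and z of round_stub in the frame of round_nest below 0.003 m and angle between each of round_stub, vee_block's own z axis and vertical below 0.1 rad and horizontal distance between vee_block and block_nest below 0.006 m and z of vee_block in the frame of block_nest below 0.003 m), for 0.2 s.
2. the keeper arm is swung to its stop (value of joint keeper_arm above 1.63 rad), for 0.2 s.
At the end, for the whole second after the job is handed in: Round stub upright in the round nest, vee block V upward in the rectangular nest, each within 6 mm of the nest centre, 3 mm of its floor and 0.1 rad of upright; the robot holds the keeper arm (1 N or more) within 0.07 rad of its stop through the last second (all of step 1 and value of joint keeper_arm above 1.63 rad and contact force between any of the fingers, the arm and jig above 1 N); the arm keeps its last pose, push and grip.
It fails at once if a bystander (tin, cutter or scriber) is moved by more than 25 mm (distance of any of ring_tin, dark_tin, cutter, scriber from where it was at the start of the episode above 0.025 m).
It also fails if it takes over 72 s, if anything falls off the work surface, if the arm or the gripper's body presses on something with over 40 N, if the wrist force passes 120 N, or if a joint passes its speed limit or range.

ROBOT

A 7-joint arm with a two-finger parallel gripper is mounted at the origin on a cart in front of the work surface, level with it; the furniture and walls round the work are solid. World frame = base frame: x ahead of the robot, y to its left, z up, the work surface at z = 0. Lengths are in mm, angles in degrees, forces in N, time in s.
With the tool pointing down it reaches from about 350 to 900 mm from the base axis. Payload 8.1 kg.
Tool frame: the origin (TCP) lies at the very end of the fingers, on their centre line; the grasp point (between the pads) lies 19 mm behind it; z points along the fingers, y is the line along which they close (so a half turn about z gives the same grasp; the last joint's range is limited). The gripper opens to 92 mm and grips with 3 to 60 N. Pads are 19 mm wide; open, the fingers measure 130 mm over their backs; the gripper's body (75 mm by 190 mm) begins 47 mm behind the grasp point.
Start: joints at [-70.623, 24.895, 1.432, 90.138, -0.665, 64.973, -4.303], TCP at [266.692, 565.258, 226.742] pointing down, gripper open.
Joint ranges: [-149.89, 149.89], [-25.12, 119.58], [-72.63, 75.52], [4.76, 147.25], [-75.54, 255.54], [6.69, 114.76], [-157.13, 157.13]. Speed limits (degrees/s): [127.2, 127.2, 172.46, 172.46, 180, 180, 180].

INTERFACE

Orientations are given as a 3x3 rotation matrix whose columns are the frame's x, y, z axes.
In Python, from station import state, read_camera, calibration, job_done, silhouettes, tip_of gives the robot as it stands. The module is installed in compiled form; this text tells all that it offers.
- The arm moves only by the tool carry_out, never from a script. Its argument "steps" is a list of rows, each a list of 7 numbers: the closure, from -1 (fully open) to 1 (shut), so that 0 is half open, then the shift along the tool's x, y, z in mm, then the turn, a rotation vector about the tool's x, y, z in degrees. A call has 1 to 20 rows; each row shifts and turns the commanded pose from where the row before left it, along the tool's axes as they then stand; what a row does not reach is not made up. A row lasts 1/12 s, in which the tool goes at most 41.7 mm and 7.16 degrees, less where a joint would pass 70% of its speed; a pose out of reach is approached as far as the arm can. A call with a gripper value outside its range is refused whole. The fingers move at their own pace and stop on an object; "squeeze" is the grip in N (left out, the last holds). Time passes only in rows, so rows that do not move let the fingers close. It gives the time, the measured TCP pose, the force, the opening and the grip force at its end, in the units of the state.
- state(): the state, without advancing time (a new reading comes with each control period).
- read_camera(name): name is "side" or "top"; returns the picture (420x560x3 uint8, red, green, blue); there is no depth.
- calibration(name): a dict with "K" (3x3 intrinsics, pixels), "rvec" (rotation vector, rad) and "tvec" (3), from world to camera coordinates, as OpenCV has them. Camera axes: x right, y down, z forward; pixel columns grow to the right and rows downward; lengths in mm; the calibration is good to about 2 mm. A picture is of the moment at which its call begins. calibration takes no time and is no camera call.
- job_done(): hands the job in; it is judged then, once.
Trained networks look in the newest picture that a camera, given by its name, has taken for a name from the list of things; names that differ only in an ending like _2 or _b are one class to them, and where a whole thing is asked for, a point or a joint stands for the part that bears it (a point fixed in the world has none). Each returns a list of dicts, best first, with "p" (0 to 1); they miss things now and then, are a little off and sometimes report something else, mostly with a low value. They report only what shows in the picture. A call takes as long as a camera call. They do not tell look-alikes from the thing itself.
- silhouettes(camera, query): "region" (420x560 bool, what is visible of it) and "pixel" ([column, row] in pixels, amid what is visible of it).
- tip_of(camera, query): "pixel" ([column, row] in pixels: a listed point, or the origin of a listed thing).
The state is a dict: "time": time; "joints": joint angles; "joint_velocities": joint speeds; "effort": joint torques, N m; "tool_pos": TCP position; "tool_rot": TCP orientation; "contact_force": force on the tool from outside, world axes, zero at the start; "ft_torque": the same for the moment, N m; "width": opening from 0.0 (shut) to 1.0 (fully open); "grasp_force": force on a finger pad.
Only numpy, scipy, OpenCV 4.12 (cv2) and the standard library are available. Lean on these libraries where they do the work, as an engineer would, in place of code of your own. Each camera call takes 0.05 s, during which the arm holds its last target. There are 200 camera calls.

## Working session

There is one attempt and no reset: what is moved stays moved. The work goes in short steps, Python scripts to look and compute and a tool call to move; the robot and the scene stay as the last step left them, time stands still between calls to the robot, and variables do not carry over. Pictures are saved under pics/ and viewed, at most 10 in all, crops included, and the job is handed in when it is done.

Besides the shell and the picture viewer there is one more tool, called as name(argument=value, ...) on one line, values as JSON. carry_out: Moves the arm, as the interface text tells. Its arguments: {"type":"object","properties":{"steps":{"type":"array","items":{"type":"array","items":{"type":"number"}}},"squeeze":{"type":"number"}},"required":["steps"]}

```bash
mkdir -p pics
cat > h.py <<'E'
import numpy as np, cv2
from station import *
def cam(n):
    c=calibration(n);K=np.array(c["K"],float);R=cv2.Rodrigues(np.array(c["rvec"],float))[0];t=np.array(c["tvec"],float).ravel()
    return K,R,t
def ray(n,px):
    K,R,t=cam(n);d=R.T@np.linalg.solve(K,[px[0],px[1],1.]);return -R.T@t,d
def onz(n,px,z):
    c,d=ray(n,px);return c+d*(z-c[2])/d[2]
def proj(n,P):
    K,R,t=cam(n);q=(K@(R@np.atleast_2d(P).T+t[:,None])).T;return q[:,:2]/q[:,2:]
def tri(pa,pb):
    A=[];b=[]
    for n,p in (("top",pa),("side",pb)):
        c,d=ray(n,p);d=d/np.linalg.norm(d);M=np.eye(3)-np.outer(d,d);A.append(M);b.append(M@c)
    return np.linalg.lstsq(np.vstack(A),np.hstack(b),rcond=None)[0]
E
cat > a.py <<'E'
from h import *
np.set_printoptions(precision=1,suppress=True)
ims=[read_camera(n) for n in("top","side")]
for n,i in zip(("top","side"),ims): cv2.imwrite(f"pics/{n}0.png",i[:,:,::-1]); print(n,"cam at",ray(n,(280,210))[0])
for q,z in dict(round_stub=0,vee_block=0,jig=0,round_nest=6,block_nest=6,pivot=60,grip_post=84,ring_tin=0,dark_tin=0,cutter=0,scriber=0).items():
    for n in("top","side"):
        for r in tip_of(n,q)[:3]: print(q,n,round(r["p"],2),np.array(r["pixel"]),onz(n,r["pixel"],z)[:2])
s=state();print(s["time"],s["tool_pos"],np.array(s["tool_rot"]),s["contact_force"],s["width"])
E
python3 a.py
```

```text
top cam at [369.9  52.6 924.7]
side cam at [  33.4 -674.2  754.2]
round_stub top 0.5 [159.1 225.2] [504.8 371.1]
round_stub top 0.4 [352.8 243.2] [449.9 -77.8]
round_stub top 0.36 [223.3 176.7] [616.6 219.6]
round_stub side 0.69 [279.  203.5] [608.3 152.9]
round_stub side 0.54 [294.7 214.6] [613.3  91.7]
round_stub side 0.5 [286.4 281.1] [461.4 -82.2]
vee_block top 0.66 [313.8 251.5] [433.4  11.8]
vee_block top 0.6 [422.  241.5] [ 449.3 -234.4]
vee_block side 0.94 [325.5 330.7] [ 445.3 -232. ]
vee_block side 0.64 [256.3 265.9] [434.5  -5.7]
jig top 0.75 [263.1 190.7] [579.4 125.5]
jig side 0.81 [278.8 212.9] [585.1 120.9]
round_nest top 0.85 [252.2 182.9] [597.7 150.3]
round_nest side 0.85 [280.1 203.4] [606.3 145. ]
block_nest top 0.97 [277.4 177.3] [609.1  90.8]
block_nest side 0.72 [293.2 217.9] [597.8  77.2]
pivot top 0.7 [221.  176.2] [601.9 213.9]
pivot side 0.66 [269.6 172.4] [620.9 211.9]
pivot side 0.4 [297.9 214.4] [573.6  27. ]
grip_post top 0.84 [203.4 247.5] [442.4 246.8]
grip_post side 0.93 [206.2 183. ] [448.7 234.2]
ring_tin top 0.67 [162.5 265.3] [411.2 360.9]
ring_tin side 0.92 [172.2 193.4] [403.1 358.6]
dark_tin top 0.92 [153.4 182.1] [609.1 387.4]
dark_tin side 0.79 [233.9 163.1] [615.6 391.1]
dark_tin side 0.65 [199.5 220.7] [407.6 211.2]
cutter top 0.62 [157.6 224.8] [505.9 374.7]
cutter side 0.6 [202.3 178. ] [503.8 376.5]
scriber top 0.72 [228.5 266.7] [404. 208.]
scriber side 0.58 [200.  220.6] [408.7 210.8]
1.2 [266.7 565.3 226.8] [[-0.9  0.4  0. ]
 [ 0.4  0.9  0. ]
 [-0.   0.  -1. ]] [ 0.1  0.5 -0.6] 0.9987182380999533
```

View pics/top0.png

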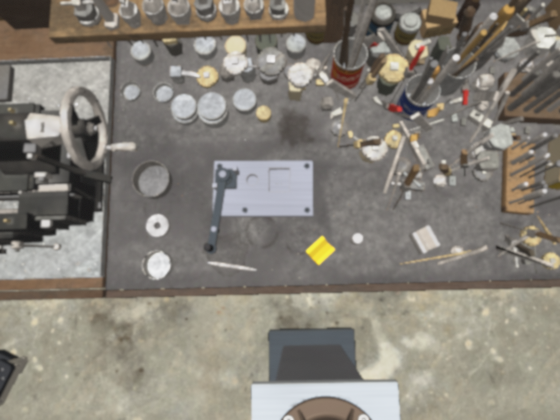

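View pics/side0.png

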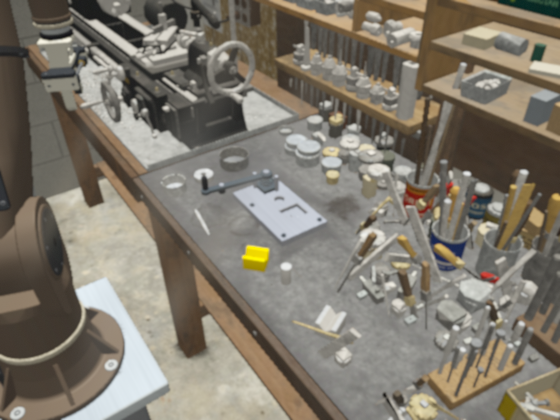

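The top view shows the jig plate at (263,188) with the keeper arm at rest and its post at (211,247). The yellow look-alike is at (320,250).

Candidates:
- **Vee block:** the silver one at (426,239) top and (330,320) side, or the yellow one at (320,250), which I reject.
- **Stub:** the small cylinder at (358,239) top and (286,270) side. The cutter at (157,225) has a hole, and the small clutter at (457,252) is not a standing cylinder of the right size.

I'll check these in one close crop and fit the models to the silhouettes.

```bash
cat > fit.py <<'E'
from h import *
from scipy.optimize import minimize
import sys
np.set_printoptions(precision=1,suppress=True)
def hullmask(P,n,S=4):
    p=proj(n,P);m=np.zeros((420*S,560*S),np.uint8)
    cv2.fillConvexPoly(m,cv2.convexHull(np.round((p+.5)*S).astype(np.int32)),1)
    return cv2.resize(m.astype(np.float32),(560,420),interpolation=cv2.INTER_AREA)
def box(L,W,z0,z1):
    def f(v):
        a=v[2];R=np.array([[np.cos(a),-np.sin(a)],[np.sin(a),np.cos(a)]])
        q=np.array([[sx*L/2,sy*W/2] for sx in(-1,1) for sy in(-1,1)])@R.T+v[:2]
        return np.vstack([np.c_[q,np.full(4,z)] for z in(z0,z1)])
    return f
def cyl(r,z0,z1):
    t=np.linspace(0,2*np.pi,48)
    return lambda v:np.vstack([np.c_[v[0]+r*np.cos(t),v[1]+r*np.sin(t),0*t+z] for z in(z0,z1)])
def regs(q,xy,z,cams=("top","side")):
    out={}
    for n in cams:
        p=proj(n,[[*xy,z]])[0]
        c=[r for r in silhouettes(n,q) if np.hypot(*(np.array(r["pixel"])-p))<25]
        if c: out[n]=c[0]["region"].astype(np.float32)
        else: print("none",q,n)
    return out
def fit(model,v0,rg,yaws=None):
    def cost(v): return sum(1-np.minimum(h:=hullmask(model(v),n),g).sum()/np.maximum(h,g).sum() for n,g in rg.items())
    best=None
    for y in (yaws if yaws is not None else [None]):
        s=np.array([*v0[:2]]+([y] if y is not None else []),float)
        sx=np.vstack([s]+[s+d for d in np.diag([8,8,.2][:len(s)])])
        r=minimize(cost,s,method="Nelder-Mead",options=dict(initial_simplex=sx,maxiter=200))
        if best is None or r.fun<best.fun: best=r
    return best.x,best.fun
E
cat > b.py <<'E'
from fit import *
ims={n:read_camera(n) for n in("top","side")}
jobs=[("vee_block",box(51,42,0,34),(447,-233),np.radians([0,30,60,90,120,150])),("round_stub",cyl(11,0,45),(450,-80),None),("jig",box(130,230,0,18),(582,123),[-.1,.1])]
for q,m,v,y in jobs:
    g=regs(q,v,10)
    for sub in [g]+[{k:g[k]} for k in g]:
        x,c=fit(m,v,sub,y); print(q,list(sub),x[:2],np.degrees(x[2:]),round(c,2))
a=cv2.resize(ims["top"][145:265,195:295],(400,480),interpolation=cv2.INTER_CUBIC)
b=cv2.resize(ims["top"][215:275,335:435],(400,240),interpolation=cv2.INTER_CUBIC)
c=cv2.resize(ims["side"][255:335,270:350],(240,240),interpolation=cv2.INTER_CUBIC)
c=np.hstack([c,np.zeros((240,160,3),np.uint8)])
cv2.imwrite("pics/crop1.png",np.hstack([a,np.vstack([b,c])])[:,:,::-1])
E
python3 b.py
```

```text
vee_block ['top', 'side'] [ 453.6 -232.1] [24.6] 0.35
vee_block ['top'] [ 453.2 -232.9] [23.] 0.1
vee_block ['side'] [ 454.8 -231.5] [26.2] 0.24
none round_stub top
round_stub ['side'] [460.7 -79.4] [] 0.07
round_stub ['side'] [460.7 -79.4] [] 0.07
jig ['top', 'side'] [584.6 126. ] [-1.9] 0.28
jig ['top'] [583.7 125.5] [-1.5] 0.07
jig ['side'] [586.4 129.6] [-2.6] 0.19
```

View pics/crop1.png

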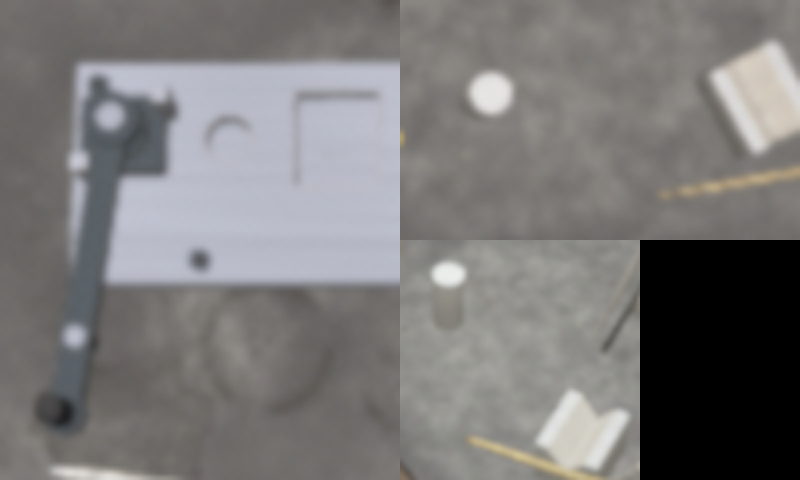

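The crop confirms both choices: the stub is the plain cylinder at top (357,238), and the vee block is the silver one with its V running along its length, at top (426,239). Next I'll locate the nests from the dark wall bands.

```bash
cat > nest.py <<'E'
from fit import *
def poly(P,n,S=6):
    p=proj(n,P);m=np.zeros((420*S,560*S),np.uint8)
    cv2.fillConvexPoly(m,cv2.convexHull(np.round((p+.5)*S).astype(np.int32)),1);return m
def wall(shape,v,n):
    top,fl=shape(v)
    w=poly(top,n);w=w*(1-poly(fl,n))
    return cv2.GaussianBlur(cv2.resize(w.astype(np.float32),(560,420),interpolation=cv2.INTER_AREA),(0,0),.7)
def rect(yaw):
    def f(v):
        P=box(54.5,46.5,6,18)([v[0],v[1],yaw]);return P[4:],P[:4]
    return f
def circ(v):
    P=cyl(13,6,18)(v);return P[48:],P[:48]
ims={n:cv2.cvtColor(read_camera(n),cv2.COLOR_RGB2GRAY).astype(np.float32) for n in("top","side")}
def nestfit(shape,v0,cams):
    D={}
    for n in cams:
        p=proj(n,shape(v0)[0]);lo=p.min(0).astype(int)-5;hi=p.max(0).astype(int)+6
        sl=np.s_[lo[1]:hi[1],lo[0]:hi[0]];d=ims[n][sl];D[n]=(sl,np.clip(np.median(d)-d-5,0,60))
    def cost(v): return -sum(np.corrcoef(wall(shape,v,n)[sl].ravel(),d.ravel())[0,1] for n,(sl,d) in D.items())
    g=min(((cost((v0[0]+a,v0[1]+b)),v0[0]+a,v0[1]+b) for a in range(-10,11,2) for b in range(-10,11,2)))
    r=minimize(cost,g[1:],method="Nelder-Mead",options=dict(initial_simplex=[g[1:],(g[1]+2,g[2]),(g[1],g[2]+2)]));return r.x,-r.fun
for c in(["top"],["side"],["top","side"]):
    print(c,"round",*nestfit(circ,(602,148),c),*["block%d"%y+str(nestfit(rect(np.radians(y)),(603,85),c)) for y in(-4,-2,0)])
# plate outline, top
im=read_camera("top").astype(int);m=((im.min(2)>140)&(im[...,2]>=im[...,0])).astype(np.uint8)
k,l,s,c=cv2.connectedComponentsWithStats(m);i=l[200,270]
cs=cv2.findContours((l==i).astype(np.uint8),0,2)[0];P=np.array([onz("top",p[0],18)[:2] for p in max(cs,key=len)],np.float32)
print("plate",cv2.minAreaRect(P))
E
python3 nest.py
```

```text
['top'] round [603.4 150.2] 0.9912654698756762 block-4(array([601.6,  88.2]), np.float64(0.9218067364718874)) block-2(array([601.9,  88.1]), np.float64(0.9724367719973187)) block0(array([601.6,  87.1]), np.float64(0.9437060239211411))Traceback (most recent call last):
  File "nest.py", line 25, in <module>
    print(c,"round",*nestfit(circ,(602,148),c),*["block%d"%y+str(nestfit(rect(np.radians(y)),(603,85),c)) for y in(-4,-2,0)])
                                                                 ~~~~~~~^^^^^^^^^^^^^^^^^^^^^^^^^^^^^^^^
  File "nest.py", line 23, in nestfit
    r=minimize(cost,g[1:],method="Nelder-Mead",options=dict(initial_simplex=[g[1:],(g[1]+2,g[2]),(g[1],g[2]+2)]));return r.x,-r.fun
    res = _minimize_neldermead(fun, x0, args, callback, bounds=bounds,
                               **options)
    fsim[j] = func(sim[j])
              ~~~~^^^^^^^^
    fx = function(np.copy(x), *(wrapper_args + args))
  File "nest.py", line 21, in cost
    def cost(v): return -sum(np.corrcoef(wall(shape,v,n)[sl].ravel(),d.ravel())[0,1] for n,(sl,d) in D.items())
                         ~~~^^^^^^^^^^^^^^^^^^^^^^^^^^^^^^^^^^^^^^^^^^^^^^^^^^^^^^^^^^^^^^^^^^^^^^^^^^^^^^^^^^^
  File "nest.py", line 21, in <genexpr>
    def cost(v): return -sum(np.corrcoef(wall(shape,v,n)[sl].ravel(),d.ravel())[0,1] for n,(sl,d) in D.items())
                                         ~~~~^^^^^^^^^^^
  File "nest.py", line 7, in wall
    w=poly(top,n);w=w*(1-poly(fl,n))
                         ~~~~^^^^^^
  File "nest.py", line 3, in poly
    p=proj(n,P);m=np.zeros((420*S,560*S),np.uint8)
  File "h.py", line 11, in proj
    K,R,t=cam(n);q=(K@(R@np.atleast_2d(P).T+t[:,None])).T;return q[:,:2]/q[:,2:]
          ~~~^^^
  File "h.py", line 4, in cam
    c=calibration(n);K=np.array(c["K"],float);R=cv2.Rodrigues(np.array(c["rvec"],float))[0];t=np.array(c["tvec"],float).ravel()
ValueError: time passes only in moves, steps and waits
```

```bash
sed -i 's/^def cam/import functools\n@functools.cache\ndef cam/' h.py; python3 nest.py; python3 -c "
from station import state;print(state()['time'])"
```

```text
['top'] round [603.5 150.2] 0.9917067973587151 block-4(array([601.6,  88.2]), np.float64(0.9223068739637089)) block-2(array([601.9,  88.1]), np.float64(0.9726272215984881)) block0(array([601.9,  87.1]), np.float64(0.9435685122117909))
['side'] round [606.4 150.6] 0.7994897015078644 block-4(array([604.2,  87.6]), np.float64(0.6304513063206546)) block-2(array([604.3,  87.9]), np.float64(0.6319759553593561)) block0(array([604.6,  87.2]), np.float64(0.6298056482423238))
['top', 'side'] round [604.1 150. ] 1.7398475631907888 block-4(array([601.9,  87.8]), np.float64(1.5173856500087577)) block-2(array([601.9,  87.9]), np.float64(1.5717811856427915)) block0(array([601.8,  87.9]), np.float64(1.5389249865325738))
plate ((583.7241821289062, 126.99052429199219), (232.44247436523438, 130.1851806640625), 88.23441314697266)
1.85
```

```bash
cat > go.py <<'E'
# usage: go.py x y z yaw(of tool y, deg): shift in present tool axes (mm), turn (deg)
import sys,numpy as np
from scipy.spatial.transform import Rotation as Ro
from station import state
np.set_printoptions(precision=2,suppress=True)
s=state();R=np.array(s["tool_rot"]);p=np.array(s["tool_pos"])
print("t",s["time"],"p",p,"yaw",np.degrees(np.arctan2(R[1,1],R[0,1])),"F",np.array(s["contact_force"]),"w",round(92*s["width"],1),"g",round(s["grasp_force"],1),"j",np.array(s["joints"]))
a=list(map(float,sys.argv[1:]))
if a:
    y=np.radians(a[3]);Y=np.array([np.cos(y),np.sin(y),0]);Z=np.array([0,0,-1.]);T=np.c_[np.cross(Y,Z),Y,Z]
    print("shift first",R.T@(np.array(a[:3])-p),"turn",Ro.from_matrix(R.T@T).as_rotvec(degrees=True),"shift after turn",T.T@(np.array(a[:3])-p))
E
python3 go.py 453.5 -232.5 150 -66
```

```text
t 1.85 p [266.7  565.26 226.76] yaw 64.74011393197715 F [ 0.02 -0.6  -0.27] w 92.0 g 0.0 j [-70.62  24.89   1.43  90.14  -0.66  64.97  -4.3 ]
shift first [-509.36 -641.78   76.73] turn [  0.    -0.   130.74] shift after turn [-153.83  804.77   76.76]
```

carry_out(steps=[[-1,-25.4,-32,2,0,0,0],[-1,-25.4,-32,2,0,0,0],[-1,-25.4,-32,2,0,0,0],[-1,-25.4,-32,2,0,0,0],[-1,-25.4,-32,2,0,0,0],[-1,-25.4,-32,2,0,0,0],[-1,-25.4,-32,2,0,0,0],[-1,-25.4,-32,2,0,0,0],[-1,-25.4,-32,2,0,0,0],[-1,-25.4,-32,2,0,0,0],[-1,-25.4,-32,2,0,0,0],[-1,-25.4,-32,2,0,0,0],[-1,-25.4,-32,2,0,0,0],[-1,-25.4,-32,2,0,0,0],[-1,-25.4,-32,2,0,0,0],[-1,-25.4,-32,2,0,0,0],[-1,-25.4,-32,2,0,0,0],[-1,-25.4,-32,2,0,0,0],[-1,-25.4,-32,2,0,0,0],[-1,-25.4,-32,2,0,0,0]])

```text
time: 3.52
tool_pos: [453.3, -232.3, 186.8]
tool_rot: [[-0.905, 0.426, 0.001], [0.426, 0.905, 0.0], [-0.001, 0.0, -1.0]]
contact_force: [2.0, 0.7, 0.7]
width: 1.001
grasp_force: 0.0
```

carry_out(steps=[[-1,0,0,0,0,0,6.9],[-1,0,0,0,0,0,6.9],[-1,0,0,0,0,0,6.9],[-1,0,0,0,0,0,6.9],[-1,0,0,0,0,0,6.9],[-1,0,0,0,0,0,6.9],[-1,0,0,0,0,0,6.9],[-1,0,0,0,0,0,6.9],[-1,0,0,0,0,0,6.9],[-1,0,0,0,0,0,6.9],[-1,0,0,0,0,0,6.9],[-1,0,0,0,0,0,6.9],[-1,0,0,0,0,0,6.9],[-1,0,0,0,0,0,6.9],[-1,0,0,0,0,0,6.9],[-1,0,0,0,0,0,6.9],[-1,0,0,0,0,0,6.9],[-1,0,0,0,0,0,6.9],[-1,0,0,0,0,0,6.9]])

```text
time: 5.1
tool_pos: [453.2, -230.1, 186.9]
tool_rot: [[0.918, 0.396, 0.001], [0.396, -0.918, 0.0], [0.001, 0.0, -1.0]]
contact_force: [-0.0, -0.7, 0.2]
width: 0.995
grasp_force: 0.0
```

```bash
python3 go.py 453.8 -232.5 14 -65.7
```

```text
t 5.1 p [ 453.23 -230.15  186.87] yaw -66.67020905951175 F [-0.01 -0.67  0.17] w 91.6 g 0.0 j [-26.03  27.28  66.61 112.51 -29.27  59.44 -12.75]
shift first [ -0.51   2.38 172.87] turn [ 0.   -0.03 -0.97] shift after turn [ -0.45   2.38 172.87]
```

carry_out(steps=[[-1,-0.5,2.4,35,0,0,-1],[-1,0,0,38,0,0,0],[-1,0,0,38,0,0,0],[-1,0,0,32,0,0,0],[-1,0,0,19,0,0,0],[-1,0,0,10.8,0,0,0],[-1,0,0,0,0,0,0],[0.2,0,0,0,0,0,0],[0.5,0,0,0,0,0,0],[0.5,0,0,0,0,0,0],[0.5,0,0,0,0,0,0],[0.5,0,0,0,0,0,0],[0.5,0,0,0,0,0,0]], squeeze=30)

```text
time: 6.18
tool_pos: [453.9, -232.7, 14.4]
tool_rot: [[0.909, 0.417, 0.001], [0.417, -0.909, -0.0], [0.001, 0.0, -1.0]]
contact_force: [-0.4, 0.3, 0.0]
width: 0.613
grasp_force: 0.0
```

```bash
python3 go.py 453.8 -232.5 14 -65.7
```

```text
t 6.1833 p [ 453.9  -232.67   14.42] yaw -65.34362551372722 F [-0.44  0.31  0.04] w 56.4 g 0.0 j [-12.08  39.73  48.37 120.69 -47.13  40.72   2.66]
shift first [-0.02 -0.2   0.42] turn [ 0.03 -0.05  0.36] shift after turn [-0.02 -0.19  0.42]
```

carry_out(steps=[[0.5,0,0,0,0,0,0],[0.5,0,0,0,0,0,0],[0.5,0,0,0,0,0,0],[0.5,0,0,0,0,0,0],[0.5,0,0,0,0,0,0],[0.5,0,0,0,0,0,0]])

```text
time: 6.68
tool_pos: [453.7, -232.9, 14.1]
tool_rot: [[0.909, 0.417, 0.0], [0.417, -0.909, -0.0], [0.0, 0.0, -1.0]]
contact_force: [0.9, 0.2, 4.6]
width: 0.458
grasp_force: 30.0
```

carry_out(steps=[[0.5,0,0,-10,0,0,0],[0.5,0,0,-30,0,0,0],[0.5,0,0,-30,0,0,0],[0.5,0,0,-16,0,0,0]])

```text
time: 7.02
tool_pos: [453.2, -233.3, 102.4]
tool_rot: [[0.909, 0.416, 0.0], [0.416, -0.909, -0.0], [0.0, 0.001, -1.0]]
contact_force: [0.6, -1.1, -3.5]
width: 0.456
grasp_force: 30.0
```

```bash
python3 go.py 602.5 88 100 -91.7
```

```text
t 7.0167 p [ 453.25 -233.29  102.42] yaw -65.42365432763613 F [ 0.62 -1.07 -3.45] w 41.9 g 30.0 j [-18.98  33.08  58.15 117.38 -37.16  50.09  -5.03]
shift first [ 269.36 -230.11    2.31] turn [ 0.03 -0.01 26.28] shift after turn [ 139.66 -325.57    2.42]
```

carry_out(steps=[[0.5,27,-23,0,0,0,0],[0.5,27,-23,0,0,0,0],[0.5,27,-23,0,0,0,0],[0.5,27,-23,0,0,0,0],[0.5,27,-23,0,0,0,0],[0.5,27,-23,0,0,0,0],[0.5,27,-23,0,0,0,0],[0.5,27,-23,0,0,0,0],[0.5,27,-23,0,0,0,0],[0.5,26,-23,0,0,0,0],[0.5,0,0,10,0,0,6.6],[0.5,0,0,10,0,0,6.6],[0.5,0,0,10,0,0,6.6],[0.5,0,0,10,0,0,6.5],[0.5,0,0,0,0,0,0],[0.5,0,0,0,0,0,0]])

```text
time: 8.35
tool_pos: [601.2, 88.5, 59.6]
tool_rot: [[1.0, -0.026, -0.002], [-0.026, -1.0, -0.001], [-0.002, 0.001, -1.0]]
contact_force: [-0.4, -0.4, -4.4]
width: 0.456
grasp_force: 30.0
```

```bash
python3 go.py 602.5 88 60 -91.7
cat > c.py <<'E'
from fit import *
s=state();p=np.array(s["tool_pos"]);zb=p[2]-14
ims={n:read_camera(n) for n in("top","side")}
g=regs("vee_block",p[:2],zb+17)
for sub in [{k:g[k]} for k in g]:
    x,c=fit(box(51,42,zb,zb+34),p[:2],sub,np.radians([-10,5])); print(list(sub),x[:2],np.degrees(x[2:]),round(c,2),[g[k].sum() for k in sub])
t=ims["top"][150:230,205:325];q=proj("side",[p])[0].astype(int);u=ims["side"][q[1]-50:q[1]+50,q[0]-50:q[0]+50]
cv2.imwrite("pics/crop2.png",np.hstack([cv2.resize(t,(480,320),interpolation=2),cv2.resize(u,(320,320),interpolation=2)])[:,:,::-1])
E
python3 c.py
```

```text
t 8.35 p [601.21  88.47  59.56] yaw -91.46558475608786 F [-0.43 -0.39 -4.36] w 41.9 g 30.0 j [-50.49  48.7   61.88 105.44 -50.59  58.93 -58.72]
shift first [ 1.3   0.44 -0.44] turn [0.07 0.12 0.23] shift after turn [ 1.31  0.43 -0.44]
['top'] [592.2  93.6] [13.3] 0.71 [np.float32(150.0)]
['side'] [601.4  90.4] [-14.6] 0.41 [np.float32(310.0)]
```

View pics/crop2.png

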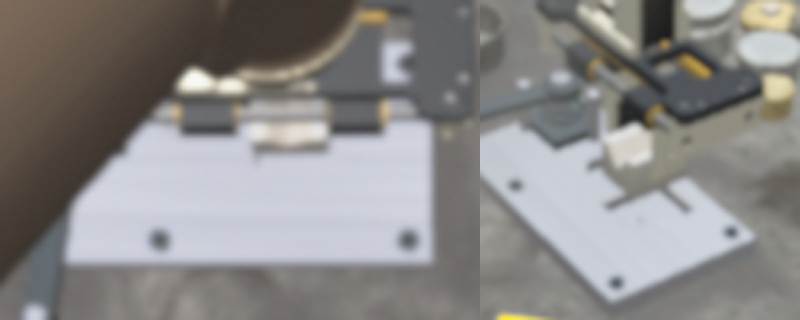

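The block is held squarely over the nest, with the side view showing the nest corner just beside it. The top view is blocked by the gripper, so I'll rely on the nest fit and lower it gently, watching the force.

carry_out(steps=[[0.5,1.3,0.4,5,0,0,0.3],[0.5,0,0,10,0,0,0],[0.5,0,0,8,0,0,0],[0.5,0,0,3,0,0,0],[0.5,0,0,2,0,0,0],[0.5,0,0,1,0,0,0],[0.5,0,0,0,0,0,0]])

```text
time: 9.13
tool_pos: [603.3, 87.9, 30.7]
tool_rot: [[0.999, -0.034, -0.0], [-0.034, -0.999, -0.0], [-0.0, 0.0, -1.0]]
contact_force: [0.1, 0.4, -3.2]
width: 0.454
grasp_force: 30.0
```

```bash
python3 go.py 602.5 88 20.1 -91.7
```

```text
t 9.1333 p [603.35  87.9   30.7 ] yaw -91.96206389674136 F [ 0.1   0.44 -3.22] w 41.8 g 30.0 j [-49.23  50.65  59.75 106.19 -53.15  56.57 -57.48]
shift first [-0.85 -0.07 10.6 ] turn [ 0.02  0.01 -0.26] shift after turn [-0.85 -0.08 10.6 ]
```

carry_out(steps=[[0.5,-0.8,0,1.5,0,0,-0.2],[0.5,0,0,2,0,0,0],[0.5,0,0,1.5,0,0,0],[0.5,0,0,0,0,0,0]])

```text
time: 9.47
tool_pos: [602.5, 88.2, 25.7]
tool_rot: [[1.0, -0.031, -0.0], [-0.031, -1.0, 0.0], [-0.0, -0.0, -1.0]]
contact_force: [0.1, -0.2, -3.8]
width: 0.455
grasp_force: 30.0
```

```bash
python3 go.py 602.5 88 20.1 -91.7
```

```text
t 9.4667 p [602.45  88.21  25.68] yaw -91.75104440395543 F [ 0.07 -0.17 -3.79] w 41.8 g 30.0 j [-49.09  50.89  59.32 106.46 -53.55  56.07 -56.99]
shift first [0.06 0.21 5.58] turn [-0.01  0.02 -0.05] shift after turn [0.06 0.21 5.58]
```

It's in the nest (25.7, well under the rim contact height of 32) with no side force. I'll go to the floor and release with a part opening.

carry_out(steps=[[0.5,0,0,2,0,0,0],[0.5,0,0,2,0,0,0],[0.5,0,0,1.3,0,0,0],[0.5,0,0,0,0,0,0]])

```text
time: 9.8
tool_pos: [602.6, 88.1, 20.4]
tool_rot: [[1.0, -0.031, -0.0], [-0.031, -1.0, 0.0], [-0.0, -0.0, -1.0]]
contact_force: [-0.4, -0.4, -4.2]
width: 0.456
grasp_force: 30.0
```

```bash
python3 go.py 602.5 88 20.1 -91.7
```

```text
t 9.8 p [602.56  88.11  20.36] yaw -91.76003580247199 F [-0.4  -0.39 -4.23] w 41.9 g 30.0 j [-48.88  51.24  58.91 106.6  -54.01  55.63 -56.69]
shift first [-0.05  0.11  0.26] turn [-0.    0.01 -0.06] shift after turn [-0.05  0.11  0.26]
```

carry_out(steps=[[-0.12,0,0,0,0,0,0],[-0.12,0,0,0,0,0,0],[-0.12,0,0,0,0,0,0],[-0.12,0,0,-3,0,0,0],[-0.12,0,0,-15,0,0,0],[-0.12,0,0,-25,0,0,0],[-1,0,0,-35,0,0,0],[-1,0,0,-35,0,0,0]])

```text
time: 10.47
tool_pos: [602.1, 87.5, 135.7]
tool_rot: [[0.999, -0.032, -0.001], [-0.032, -0.999, -0.001], [-0.001, 0.001, -1.0]]
contact_force: [1.3, 1.2, 1.1]
width: 0.657
grasp_force: 0.0
```

```bash
python3 - <<'E'
from h import *
im=cv2.imread("pics/top0.png",0)[228:250,346:370].astype(float)
w=np.clip(im-150,0,None);r,c=np.mgrid[228:250,346:370];p=((c*w).sum()/w.sum(),(r*w).sum()/w.sum());print(p,onz("top",p,45))
E
python3 go.py 459 -79 120 -180
```

```text
(np.float64(357.33589251439537), np.float64(237.8003838771593)) [457.45871578 -81.93577411  45.        ]
t 10.4667 p [602.11  87.53 135.74] yaw -91.81403708926338 F [1.35 1.21 1.06] w 60.5 g 0.0 j [-53.04  44.17  67.14 101.9  -44.76  65.64 -63.02]
shift first [-137.76  170.97   15.97] turn [ 0.07 -0.   88.19] shift after turn [166.53 143.11  15.74]
```

carry_out(steps=[[-1,0,0,0,0,0,-7.1],[-1,0,0,0,0,0,-7.1],[-1,0,0,0,0,0,-7.1],[-1,0,0,0,0,0,-7.1],[-1,0,0,0,0,0,-7.1],[-1,0,0,0,0,0,-7.1],[-1,0,0,0,0,0,-7.1],[-1,0,0,0,0,0,-7.1],[-1,0,0,0,0,0,-7.1],[-1,0,0,0,0,0,-7.1],[-1,0,0,0,0,0,-7.1],[-1,0,0,0,0,0,-7.1],[-1,0,0,0,0,0,-6.6]])

```text
time: 11.55
tool_pos: [602.9, 87.3, 135.1]
tool_rot: [[-0.006, 1.0, 0.001], [1.0, 0.006, -0.0], [-0.0, 0.001, -1.0]]
contact_force: [0.0, -0.6, 0.6]
width: 0.999
grasp_force: 0.0
```

carry_out(steps=[[-1,-28,-24,5,0,0,0],[-1,-28,-24,5,0,0,0],[-1,-28,-24,5,0,0,0],[-1,-28,-24,5,0,0,0],[-1,-28,-24,5,0,0,0],[-1,-28,-24,5,0,0,0],[-1,0,0,5,0,0,0],[-1,0,0,0,0,0,0]])

```text
time: 12.22
tool_pos: [457.3, -81.9, 99.2]
tool_rot: [[0.004, 1.0, 0.0], [1.0, -0.004, 0.001], [0.001, 0.0, -1.0]]
contact_force: [0.0, 1.1, 0.8]
width: 1.003
grasp_force: 0.0
```

```bash
python3 go.py 459 -80.6 20 0
cat > d.py <<'E'
from fit import *
g=[read_camera(n) for n in("top","side")]
for n in("top","side"):
    for r in silhouettes(n,"round_stub")[:4]: print(n,round(r["p"],2),np.array(r["pixel"]),r["region"].sum())
c=[r for r in silhouettes("side","round_stub") if np.hypot(*(np.array(r["pixel"])-proj("side",[[459,-80,22]])[0]))<15]
if c: print(fit(cyl(11,0,45),(459,-80),{"side":c[0]["region"].astype(np.float32)}))
E
python3 d.py
```

```text
t 12.2167 p [457.34 -81.9   99.22] yaw -0.24076136974799828 F [0.02 1.05 0.8 ] w 92.3 g 0.0 j [-29.49  23.76  43.7  122.94 -24.59  42.09  30.2 ]
shift first [ 1.27  1.65 79.22] turn [ 0.01 -0.03 -0.24] shift after turn [ 1.3   1.66 79.22]
side 0.64 [284.9 271.7] 224
(array([460.7, -80.5]), np.float64(0.09052520990371704))
```

carry_out(steps=[[-1,1,1.6,15,0,0,0],[-1,0,0,25,0,0,0],[-1,0,0,22,0,0,0],[-0.5,0,0,12,0,0,0],[0.9,0,0,5,0,0,0],[0.9,0,0,0,0,0,0],[0.9,0,0,0,0,0,0],[0.9,0,0,0,0,0,0],[0.9,0,0,0,0,0,0],[0.9,0,0,0,0,0,0],[0.9,0,0,0,0,0,0],[0.9,0,0,0,0,0,0],[0.9,0,0,0,0,0,0],[0.9,0,0,0,0,0,0],[0.9,0,0,0,0,0,0],[0.9,0,0,0,0,0,0],[0.9,0,0,0,0,0,0],[0.9,0,0,0,0,0,0]], squeeze=30)

```text
time: 13.97
tool_pos: [460.3, -79.0, 19.6]
tool_rot: [[-0.001, 1.0, -0.0], [1.0, 0.001, 0.0], [0.0, -0.0, -1.0]]
contact_force: [-0.4, 0.7, 2.0]
width: 0.233
grasp_force: 30.0
```

```bash
python3 go.py 459 -81 20 0
cat > d2.py <<'E'
from fit import *
s=state();p=np.array(s["tool_pos"]);zb=p[2]-20
g=[read_camera(n) for n in("top","side")]
q=proj("side",[[p[0],p[1],zb+22]])[0]
for r in silhouettes("side","round_stub")[:4]:print(round(r["p"],2),np.array(r["pixel"]),r["region"].sum(),q)
u=g[1][int(q[1])-50:int(q[1])+50,int(q[0])-65:int(q[0])+65]
import sys
if len(sys.argv)>1: cv2.imwrite(sys.argv[1],cv2.resize(u,(780,600),interpolation=2)[:,:,::-1])
E
python3 d2.py pics/crop3.png
```

```text
t 13.9667 p [460.26 -79.01  19.64] yaw 0.035129176714275547 F [-0.39  0.7   2.  ] w 21.5 g 30.0 j [-22.31  31.55  34.71 125.74 -34.08  32.14  38.09]
shift first [-1.99 -1.26 -0.36] turn [-0.01 -0.01  0.04] shift after turn [-1.99 -1.26 -0.36]
0.66 [287.1 271.4] 186 [285.1 273.2]
```

View pics/crop3.png

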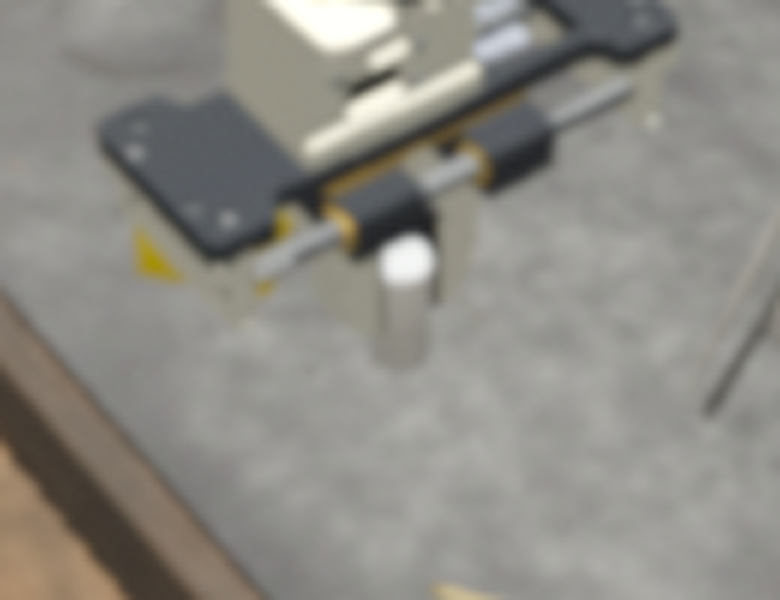

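The side crop shows the stub held upright at (400,310), with the fingers on either side. Now I'll lift it and carry it to the round nest.

carry_out(steps=[[0.9,0,0,-15,0,0,0],[0.9,0,0,-30,0,0,0],[0.9,0,0,-35,0,0,0],[0.9,33,20.6,0,0,0,0],[0.9,33,20.6,0,0,0,0],[0.9,33,20.6,0,0,0,0],[0.9,33,20.6,0,0,0,0],[0.9,33,20.6,0,0,0,0],[0.9,33,20.6,0,0,0,0],[0.9,32.5,20,0,0,0,0],[0.9,0,0,20,0,0,0],[0.9,0,0,15,0,0,0],[0.9,0,0,8,0,0,0],[0.9,0,0,0,0,0,0],[0.9,0,0,0,0,0,0],[0.9,0,0,0,0,0,0]])

```text
time: 15.45
tool_pos: [604.2, 151.0, 57.5]
tool_rot: [[0.0, 1.0, 0.001], [1.0, -0.0, 0.0], [0.0, 0.001, -1.0]]
contact_force: [-0.7, 0.4, -1.7]
width: 0.235
grasp_force: 30.0
```

```bash
python3 go.py 604.2 152.5 26 0
cat > e.py <<'E'
from fit import *
s=state();p=np.array(s["tool_pos"]);zb=p[2]-20
g=[read_camera(n) for n in("top","side")]
for n in("side","top"):
    q=proj(n,[[p[0],p[1],zb+22]])[0]
    for r in silhouettes(n,"round_stub")[:3]:
        print(n,round(r["p"],2),np.array(r["pixel"]),r["region"].sum(),q)
        if np.hypot(*(np.array(r["pixel"])-q))<15: print(fit(cyl(11,zb,zb+45),p[:2],{n:r["region"].astype(np.float32)}))
q=proj("side",[[p[0],p[1],zb+10]])[0].astype(int)
u=g[1][q[1]-40:q[1]+40,q[0]-50:q[0]+50]
cv2.imwrite("pics/crop4.png",cv2.resize(u,(750,600),interpolation=2)[:,:,::-1])
print("nest px", (proj("side",cyl(13,18,18)([606.4,150.6]))[::12]-q+[50,40])*7.5)
E
python3 e.py
```

```text
t 15.45 p [604.21 150.98  57.46] yaw -0.021057900767617314 F [-0.74  0.36 -1.75] w 21.6 g 30.0 j [-44.23  39.88  39.16 102.55 -32.3   49.25  10.15]
shift first [ 1.51 -0.04 31.46] turn [ 0.05 -0.01 -0.02] shift after turn [ 1.52 -0.01 31.46]
side 0.71 [278.9 185. ] 117 [277.8 185.5]
(array([605.7, 150.6]), np.float64(0.3125229477882385))
nest px [[419.6 358.6]
 [365.8 354.2]
 [359.  386.4]
 [413.8 388.7]
 [419.6 358.6]
 [365.8 354.2]
 [359.  386.4]
 [413.8 388.7]]
```

View pics/crop4.png

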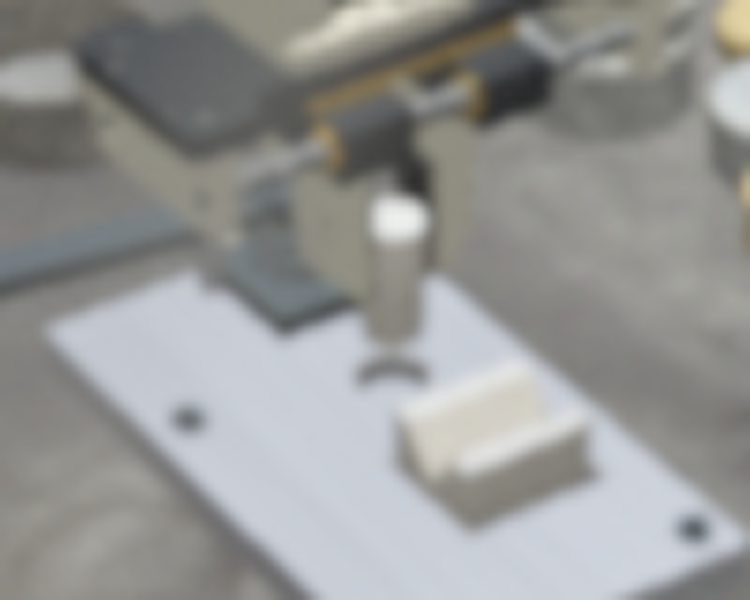

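The side crop shows the block seated in its nest at (500,440) and the stub at (395,290), just above the round nest's mouth at (390,370). One more check of the stub's centre using its bright top disc.

Run:
```python
from h import *
p=[604.21,150.98,57.46];zb=p[2]-20+.3
q=proj("side",[[p[0],p[1],zb+10-.3]])[0].astype(int);o=q-[50,40]
im=read_camera("side").min(2).astype(float)
for th in(190,205):
    m=np.zeros_like(im);sl=np.s_[o[1]+24:o[1]+35,o[0]+46:o[0]+60];m[sl]=np.clip(im[sl]-th,0,None)
    r,c=np.mgrid[:420,:560];px=((c*m).sum()/m.sum(),(r*m).sum()/m.sum());print(px,onz("side",px,zb+45), m[sl].max()+th)
# same measure from first picture: stub on bench
im=cv2.imread("pics/side0.png").min(2).astype(float);m=np.zeros_like(im);sl=np.s_[258:275,276:298];m[sl]=np.clip(im[sl]-190,0,None)
px=((c*m).sum()/m.sum(),(r*m).sum()/m.sum());print(px,onz("side",px,45))
```

```text
(np.float64(279.43570536828963), np.float64(177.87265917602997)) [607.27020823 147.95554003  82.76      ] 236.0
(np.float64(279.46683046683046), np.float64(177.83783783783784)) [607.42175597 148.03610997  82.76      ] 236.0
(np.float64(285.7092404450895), np.float64(265.9787131107886)) [460.14377504 -81.63087934  45.        ]
```

carry_out(steps=[[0.9,2.3,-0.6,5,0,0,0],[0.9,0,0,7,0,0,0],[0.9,0,0,3,0,0,0],[0.9,0,0,0,0,0,0],[0.9,0,0,0,0,0,0],[0.9,0,0,0,0,0,0]])

```text
time: 16.2
tool_pos: [603.2, 153.7, 41.6]
tool_rot: [[-0.001, 1.0, -0.0], [1.0, 0.001, -0.0], [-0.0, -0.0, -1.0]]
contact_force: [-0.5, -0.8, -1.1]
width: 0.234
grasp_force: 30.0
```

```bash
python3 go.py 603.6 153.3 26 0
```

```text
t 16.2 p [603.22 153.72  41.58] yaw 0.03203400940206953 F [-0.5  -0.76 -1.06] w 21.5 g 30.0 j [-43.9   41.    38.24 103.07 -33.26  47.73  10.68]
shift first [-0.41  0.38 15.58] turn [-0.    0.01  0.03] shift after turn [-0.42  0.38 15.58]
```

carry_out(steps=[[0.9,-0.3,0.4,2,0,0,0],[0.9,0,0,2,0,0,0],[0.9,0,0,2,0,0,0],[0.9,0,0,1.5,0,0,0],[0.9,0,0,0,0,0,0]])

```text
time: 16.62
tool_pos: [603.3, 153.5, 33.7]
tool_rot: [[-0.001, 1.0, -0.001], [1.0, 0.001, -0.0], [-0.0, -0.001, -1.0]]
contact_force: [-0.7, -0.0, -0.9]
width: 0.226
grasp_force: 30.0
```

```bash
python3 go.py 603.6 153.3 26 0
```

```text
t 16.6167 p [603.3  153.54  33.73] yaw 0.03922982714907301 F [-0.7  -0.04 -0.91] w 20.8 g 30.0 j [-43.56  41.57  37.75 103.27 -33.74  47.    11.07]
shift first [-0.24  0.31  7.73] turn [-0.03  0.01  0.04] shift after turn [-0.24  0.3   7.73]
```

carry_out(steps=[[0.9,0,0,2.5,0,0,0],[0.9,0,0,2.5,0,0,0],[0.9,0,0,2.2,0,0,0],[0.9,0,0,0,0,0,0],[0.9,0,0,0,0,0,0]])

```text
time: 17.03
tool_pos: [603.5, 153.5, 26.7]
tool_rot: [[-0.001, 1.0, -0.0], [1.0, 0.001, -0.0], [-0.0, -0.0, -1.0]]
contact_force: [-0.3, 0.1, -1.1]
width: 0.234
grasp_force: 30.0
```

```bash
python3 go.py 603.6 153.3 25.7 0
```

```text
t 17.0333 p [603.46 153.53  26.73] yaw 0.03903373638057635 F [-0.29  0.12 -1.14] w 21.5 g 30.0 j [-43.27  42.08  37.31 103.46 -34.18  46.3   11.41]
shift first [-0.23  0.14  1.03] turn [-0.02  0.01  0.04] shift after turn [-0.23  0.14  1.03]
```

carry_out(steps=[[0.9,0,0,0.8,0,0,0],[0.9,0,0,0,0,0,0],[0.2,0,0,0,0,0,0],[0.2,0,0,0,0,0,0],[0.2,0,0,0,0,0,0],[0.2,0,0,-2,0,0,0],[0.2,0,0,-10,0,0,0],[0.2,0,0,-25,0,0,0],[0.2,0,0,-35,0,0,0],[0.2,0,0,-35,0,0,0],[0.2,0,0,-30,0,0,0],[0.2,-33,-20,0,0,0,0],[0.2,-33,-20,0,0,0,0],[0.2,-33,-20,0,0,0,0]])

```text
time: 18.2
tool_pos: [543.3, 53.6, 164.4]
tool_rot: [[-0.002, 1.0, 0.002], [1.0, 0.002, 0.0], [0.0, 0.002, -1.0]]
contact_force: [-0.4, -1.5, -0.5]
width: 0.401
grasp_force: 0.0
```

```bash
python3 go.py
cat > f.py <<'E'
from fit import *
ims={n:read_camera(n) for n in("top","side")}
for n in ims:
    for q,z in(("grip_post",84),("pivot",60),("round_stub",6),("vee_block",6)):
        for r in tip_of(n,q)[:2]: print(n,q,round(r["p"],2),np.array(r["pixel"]),onz(n,r["pixel"],z)[:2])
for n in ims:
    for r in silhouettes(n,"grip_post")[:1]: print(n,r["pixel"],r["region"].sum())
a=cv2.resize(ims["top"][150:262,190:318],(400,350),interpolation=2);b=cv2.resize(ims["side"][150:250,195:310],(400,350),interpolation=2)
cv2.imwrite("pics/crop5.png",np.hstack([a,b])[:,:,::-1])
E
python3 f.py
```

```text
t 18.2 p [543.27  53.64 164.41] yaw 0.11551221706697254 F [-0.45 -1.45 -0.47] w 36.9 g 0.0 j [-44.65  25.98  46.72 108.5  -22.9   55.15  12.68]
top pivot 0.73 [154.8 183.2] [590.9 362.4]
top round_stub 0.69 [157.  222.7] [510.  374.1]
top vee_block 0.66 [319.4 254.3] [426.3  -0.4]
side grip_post 0.78 [203.7 183.8] [442.1 234.8]
side pivot 0.96 [267.4 174.4] [610.9 207.4]
side round_stub 0.59 [281.  199.2] [618.7 158.5]
side vee_block 0.89 [256.7 267.6] [429.1 -16. ]
side vee_block 0.63 [289.5 216.4] [594.   87.4]
side [225.9, 184.6] 506
```

View pics/crop5.png

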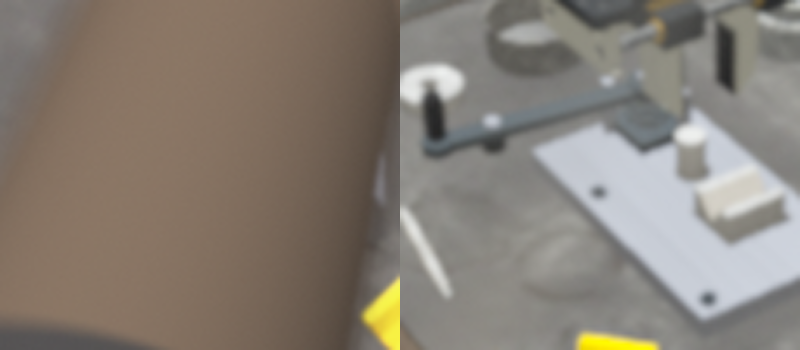

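The side crop shows the stub at (690,155) and the block at (740,205), both seated, and the black grip post at (433,115). Next I'll measure the post precisely.

```bash
python3 - <<'E'
from fit import *
im=cv2.imread("pics/top0.png").max(2).astype(float);r,c=np.mgrid[:420,:560]
m=np.zeros_like(im);sl=np.s_[240:254,203:216];m[sl]=np.clip(60-im[sl],0,None)
px=np.array([(c*m).sum(),(r*m).sum()])/m.sum();print("top dark",px,[onz("top",px,z)[:2] for z in(84,102)])
im=read_camera("side").max(2).astype(float)
m=np.zeros_like(im);sl=np.s_[170:195,198:212];m[sl]=np.clip(60-im[sl],0,None)
px=np.array([(c*m).sum(),(r*m).sum()])/m.sum();print("side dark",px,onz("side",px,84)[:2])
# seated stub disc
m=np.zeros_like(im);i2=read_camera("side").min(2).astype(float);sl=np.s_[180:196,271:286];m[sl]=np.clip(i2[sl]-205,0,None)
px=np.array([(c*m).sum(),(r*m).sum()])/m.sum();print("stub top",px,onz("side",px,51)[:2])
E
python3 go.py 443 239.5 140 0
```

```text
top dark [210.7 248.1] [array([440.6, 231.4]), array([439.1, 227.6])]
side dark [204.6 183.9] [443.5 233. ]
stub top [278.6 187.8] [606.7 151.3]
t 18.9 p [543.71  54.73 162.97] yaw 0.06552329621669647 F [ 0.27 -0.37 -0.4 ] w 36.9 g 0.0 j [-44.62  26.22  46.62 108.41 -23.    55.17  12.58]
shift first [ 184.89 -100.5    22.93] turn [-0.01  0.02  0.07] shift after turn [ 184.77 -100.71   22.97]
```

carry_out(steps=[[-0.3,35.7,-20.4,5,0,0,0],[-0.3,35.7,-20.4,5,0,0,0],[-0.3,35.7,-20.4,5,0,0,0],[-0.3,35.7,-20.4,5,0,0,0],[-0.3,35.7,-20.4,5,0,0,0],[-0.3,0,0,0,0,0,7.1],[-0.3,0,0,0,0,0,7.1],[-0.3,0,0,0,0,0,7.1],[-0.3,0,0,0,0,0,7.1],[-0.3,0,0,0,0,0,7.1],[-0.3,0,0,0,0,0,7.1],[-0.3,0,0,0,0,0,7.1],[-0.3,0,0,0,0,0,7.1],[-0.3,0,0,0,0,0,7.1],[-0.3,0,0,0,0,0,7.1],[-0.3,0,0,0,0,0,7.1],[-0.3,0,0,0,0,0,7.1],[-0.3,0,0,0,0,0,7.1],[-0.3,0,0,0,0,0,6.8],[-0.3,0,0,0,0,0,0]])

```text
time: 20.57
tool_pos: [441.5, 233.1, 137.9]
tool_rot: [[0.987, -0.163, 0.0], [-0.163, -0.987, -0.001], [0.0, 0.001, -1.0]]
contact_force: [-0.6, 0.5, 0.3]
width: 0.649
grasp_force: 0.0
```

```bash
python3 go.py 442 233 70 -99
python3 - <<'E'
from fit import *
im=read_camera("side");q=proj("side",[[442,233,84]])[0].astype(int)
cv2.imwrite("pics/crop6.png",cv2.resize(im[q[1]-40:q[1]+40,q[0]-50:q[0]+50],(500,400),interpolation=2)[:,:,::-1])
print((proj("side",[[442,233,70],[442,233,102],[442,233,135]])-q+[50,40])*5)
E
```

```text
t 20.5667 p [441.5  233.08 137.93] yaw -99.36365276366939 F [-0.63  0.51  0.29] w 59.7 g 0.0 j [-82.06  36.05  72.69 117.04 -41.2   58.42 -87.86]
shift first [ 0.49 -0.06 67.93] turn [ 0.05 -0.01 -0.36] shift after turn [ 0.5  -0.   67.93]
[[253.2 224.2]
 [246.3 170. ]
 [238.9 112.3]]
```

View pics/crop6.png

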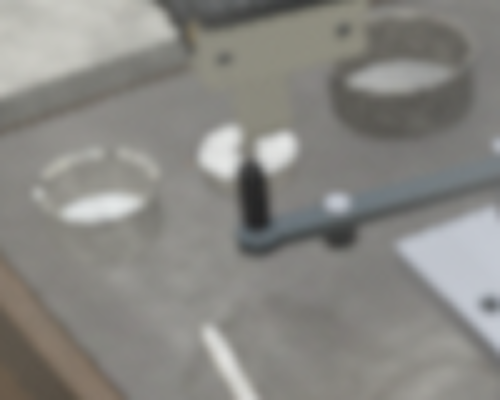

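The post at (255,190) lies where the estimate puts it, right under the gripper. I'll descend and grip it.

carry_out(steps=[[-0.3,0.5,0,15,0,0,0],[-0.3,0,0,20,0,0,0],[-0.3,0,0,20,0,0,0],[-0.3,0,0,12,0,0,0],[0.9,0,0,0,0,0,0],[0.9,0,0,0,0,0,0],[0.9,0,0,0,0,0,0],[0.9,0,0,0,0,0,0],[0.9,0,0,0,0,0,0],[0.9,0,0,0,0,0,0],[0.9,0,0,0,0,0,0],[0.9,0,0,0,0,0,0],[0.9,0,0,0,0,0,0],[0.9,0,0,0,0,0,0]], squeeze=25)

```text
time: 21.78
tool_pos: [442.2, 233.5, 71.5]
tool_rot: [[0.988, -0.157, 0.0], [-0.157, -0.988, 0.001], [0.0, -0.001, -1.0]]
contact_force: [-0.8, 2.5, 6.7]
width: 0.167
grasp_force: 25.0
```

```bash
python3 go.py
```

```text
t 21.7833 p [442.23 233.53  71.48] yaw -99.02373702163824 F [-0.79  2.47  6.67] w 15.4 g 25.0 j [-76.93  40.25  65.1  120.4  -48.46  51.62 -82.26]
```

The fingers stopped at 15.4 mm, so the post is held. Swinging along the arc now.

carry_out(steps=[[0.9,0.6,14,0,0,0,-4.87],[0.9,0.6,14,0,0,0,-4.87],[0.9,0.6,14,0,0,0,-4.87],[0.9,0.6,14,0,0,0,-4.87],[0.9,0.6,14,0,0,0,-4.87],[0.9,0,0,0,0,0,0]])

```text
time: 22.28
tool_pos: [447.3, 161.8, 71.6]
tool_rot: [[0.964, 0.267, 0.003], [0.267, -0.964, 0.001], [0.003, 0.0, -1.0]]
contact_force: [3.4, 5.4, -4.1]
width: 0.169
grasp_force: 25.0
```

```bash
python3 go.py
```

```text
t 22.2833 p [447.3  161.75  71.6 ] yaw -74.53174478273169 F [ 3.36  5.35 -4.12] w 15.6 g 25.0 j [-67.28  34.07  58.62 123.59 -42.25  45.32 -55.7 ]
```

carry_out(steps=[[0.9,0.6,14,0,0,0,-4.87],[0.9,0.6,14,0,0,0,-4.87],[0.9,0.6,14,0,0,0,-4.87],[0.9,0.6,14,0,0,0,-4.87],[0.9,0.6,14,0,0,0,-4.87],[0.9,0.6,14,0,0,0,-4.87],[0.9,0.6,14,0,0,0,-4.87],[0.9,0,0,0,0,0,0]])

```text
time: 22.95
tool_pos: [499.7, 81.7, 71.5]
tool_rot: [[0.647, 0.762, 0.002], [0.762, -0.647, 0.002], [0.003, 0.001, -1.0]]
contact_force: [0.3, 9.1, 6.4]
width: 0.167
grasp_force: 25.0
```

```bash
python3 go.py
```

```text
t 22.95 p [499.72  81.75  71.47] yaw -40.34825350046785 F [0.3  9.13 6.43] w 15.3 g 25.0 j [-48.66  31.71  46.92 119.06 -34.19  43.26 -20.45]
```

carry_out(steps=[[0.9,1.0,14,0,0,0,-4.87],[0.9,1.0,14,0,0,0,-4.87],[0.9,1.0,14,0,0,0,-4.87],[0.9,0.8,14,0,0,0,-4.87],[0.9,0.6,14,0,0,0,-4.87],[0.9,0.6,14,0,0,0,-4.87],[0.9,0,0,0,0,0,0]])

```text
time: 23.53
tool_pos: [574.0, 46.1, 71.2]
tool_rot: [[0.194, 0.981, -0.0], [0.981, -0.194, 0.001], [0.0, -0.001, -1.0]]
contact_force: [-5.4, 2.8, 14.4]
width: 0.165
grasp_force: 25.0
```

```bash
python3 go.py
```

```text
t 23.5333 p [574.01  46.1   71.22] yaw -11.163703329412229 F [-5.42  2.75 14.37] w 15.2 g 25.0 j [-35.33  34.45  37.19 108.77 -28.3   46.25   5.98]
```

carry_out(steps=[[0.9,0.6,13,-0.3,0,0,-4.6],[0.9,0.6,12,-0.3,0,0,-4.4],[0.9,0,2,0,0,0,0],[0.9,0,0,0,0,0,0],[0.9,0,0,0,0,0,0]])

```text
time: 23.95
tool_pos: [598.1, 43.1, 71.4]
tool_rot: [[0.047, 0.999, -0.003], [0.999, -0.047, -0.0], [-0.0, -0.003, -1.0]]
contact_force: [-7.0, -0.4, 6.1]
width: 0.167
grasp_force: 25.0
```

```bash
python3 go.py
```

```text
t 23.95 p [598.08  43.13  71.36] yaw -2.666853026128266 F [-7.03 -0.39  6.12] w 15.4 g 25.0 j [-32.43  35.72  34.6  105.04 -26.62  47.72  12.84]
```

carry_out(steps=[[0.9,0,1.5,0,0,0,-0.4],[0.9,0,1.5,0,0,0,-0.4],[0.9,0,0,0,0,0,0],[0.9,0,0,0,0,0,0]])

```text
time: 24.28
tool_pos: [600.8, 43.0, 71.4]
tool_rot: [[0.032, 0.999, -0.003], [0.999, -0.032, -0.0], [-0.001, -0.003, -1.0]]
contact_force: [-6.6, -0.7, 6.8]
width: 0.168
grasp_force: 25.0
```

carry_out(steps=[[0.9,0,1,0,0,0,0],[0.9,0,1,0,0,0,0],[0.9,0,0,0,0,0,0],[0.9,0,0,0,0,0,0]])

```text
time: 24.62
tool_pos: [601.8, 42.9, 71.3]
tool_rot: [[0.033, 0.999, -0.005], [0.999, -0.033, -0.0], [-0.0, -0.005, -1.0]]
contact_force: [-9.7, -0.4, 9.3]
width: 0.167
grasp_force: 25.0
```

carry_out(steps=[[0.9,0,1,0,0,0,0],[0.9,0,1,0,0,0,0],[0.9,0,0,0,0,0,0],[0.9,0,0,0,0,0,0],[0.9,0,0,0,0,0,0]])

```text
time: 25.03
tool_pos: [602.2, 42.9, 71.2]
tool_rot: [[0.033, 0.999, -0.008], [0.999, -0.033, 0.0], [0.0, -0.008, -1.0]]
contact_force: [-16.1, 0.5, 14.9]
width: 0.169
grasp_force: 25.0
```

```bash
python3 go.py
python3 - <<'E'
from fit import *
im=read_camera("side")
for q,z in(("pivot",60),("grip_post",84),("round_stub",6),("vee_block",6)): print(q,[(round(r["p"],2),np.array(r["pixel"]),onz("side",r["pixel"],z)[:2]) for r in tip_of("side",q)[:2]])
cv2.imwrite("pics/crop7.png",cv2.resize(im[150:260,225:345],(654,600),interpolation=2)[:,:,::-1])
E
```

```text
t 25.0333 p [602.17  42.93  71.22] yaw -1.8660245915064984 F [-16.09   0.49  14.94] w 15.5 g 25.0 j [-32.    36.13  34.35 104.15 -26.48  48.4   13.48]
pivot [(0.93, array([266., 173.]), array([611.7, 215.1]))]
grip_post []
round_stub []
vee_block [(0.62, array([288.9, 213.9]), array([598.7,  96.4])), (0.6, array([257.1, 264.1]), array([435.9,  -7.4]))]
```

View pics/crop7.png

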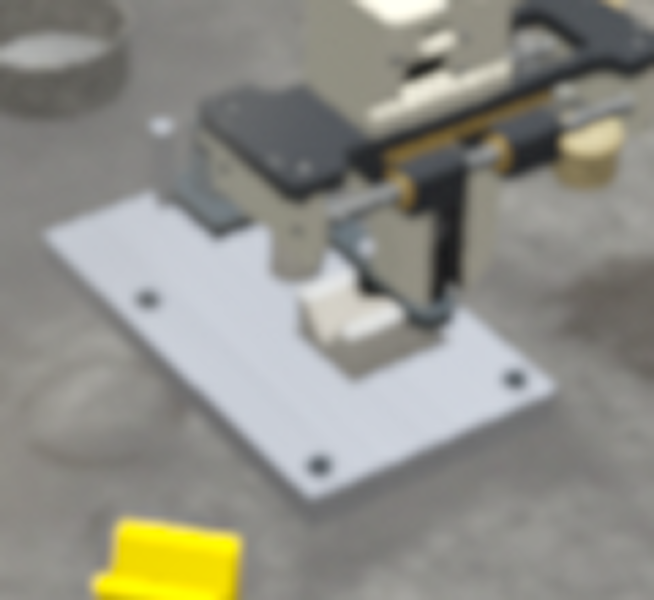

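The crop shows the keeper arm over both seated parts: the stub at (295,250) and the block at (350,310). The chord from rest to here gives a swing of 1.71 rad, and the force rises steeply over 0.4 mm, so the arm is at its stop and held.

```bash
python3 -c "
from station import *;print(job_done())"
```

```text
the job is handed in; nothing more can be done
None
```

I handed in the job at about 25 s with both parts seated in their nests and the gripper holding the keeper arm at its stop (measured swing about 1.71 rad, 16 N push); the hand-in gave no verdict.

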